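# Hang the lift-off guard gate on its pintles

### The arm

A 7-joint arm with a two-finger parallel gripper is mounted at the origin on a cart in front of the work surface, level with it; the furniture and walls round the work are solid. World frame = base frame: x ahead of the robot, y to its left, z up, the work surface at z = 0. Lengths are in m, angles in rad, forces in N, time in s.
With the tool pointing down it reaches from about 0.4 to 0.85 m from the base axis. Payload 10.4 kg.
Tool frame: the origin (TCP) lies midway between the tips of the shut fingers; the grasp point (between the pads) lies 19 mm behind it (env.grip_depth is the distance from the TCP to the grasp point, in m); z points along the fingers, y is the direction in which the jaws open and shut (so a half turn about z gives the same grasp; the last joint's range is limited). The gripper opens to 85 mm and grips with 20 to 120 N. Pads are 22 mm wide; open, the fingers measure 114 mm over their backs; the gripper's body (76 mm by 85 mm) begins 54 mm behind the grasp point. The pads swing forward as they close: fully open they stand 13 mm farther back than shut.
Start: joints at [-1.317, 0.332, -0.065, 1.46, 0.022, 1.35, -0.088], TCP at [0.171, 0.601, 0.231] pointing down, gripper open.
Joint ranges: [-2.6, 2.6], [-0.5, 2.12], [-1.47, 1.34], [0.16, 2.42], [-1.27, 4.41], [0.06, 2.06], [-2.6, 2.6]. Speed limits (rad/s): [2.22, 2.22, 2.79, 2.79, 3.14, 3.14, 3.14].

### API

Orientations are given as a unit quaternion [x, y, z, w].
In Python, from cell import env gives the robot as it stands.
- The arm moves only by the tool move_arm, never from a script. Its argument "steps" is a list of rows, each a list of 6 numbers: the shift along the tool's x, y, z as a fraction of full scale, then the turn, a rotation vector about the tool's x, y, z as a fraction of full scale. In form: [[x, y, z, rx, ry, rz], ...]. A call has 1 to 5 rows; each row shifts and turns the commanded pose from where the row before left it, along the tool's axes as they then stand; what a row does not reach is not made up. Full scale, the value 1, is 15 cm for a shift and 180 degrees for a turn. A row lasts 1/10 s, in which the tool goes at most 50 mm and 8.59 degrees, less where a joint would pass 70% of its speed; a pose out of reach is approached as far as the arm can. A call with a number of a shift or a turn outside -1 to 1 is refused whole. A call with a gripper value outside its range is refused whole. "fingers" is the gripper command: -1 is fully open, 1 is shut, values between are in proportion, set as the call begins (left out, the last holds). The fingers move at their own pace and stop on an object; "grip_force" is the grip in N (left out, the last holds). Time passes only in rows, so rows that do not move let the fingers close. It gives the time, the measured TCP pose, the force and the opening at its end, in the units of the state.
- env.observe(): the state, without advancing time (a new reading comes with each control period).
- env.read_camera(name): name is "scene" or "top" or "wrist"; returns a dict with "pixels" (480x640x3 uint8, red, green, blue), "K" (3x3 intrinsics, pixels), "R" (3x3) and "t" (3): a world point X has camera coordinates R X + t. Camera axes: x right, y down, z forward; pixel columns grow to the right and rows downward; lengths in m; the calibration is good to about 2 mm. A picture is of the moment at which its call begins. There is no depth.
- env.sign_off(): hands the job in, once; it reports no verdict.
The state is a dict: "clock": time; "q": joint angles; "dq": joint speeds; "joint_efforts": joint torques, N m; "position": TCP position; "ee_rot": TCP orientation; "wrist_force": force on the tool from outside, world axes, zero at the start; "ft_torque": the same for the moment, N m; "gripper_width": finger opening in m.
Only numpy, scipy, OpenCV 4.12 (cv2) and the standard library are available. Lean on these libraries where they do the work, as an engineer would, in place of code of your own. Each camera call takes 0.05 s, during which the arm holds its last target. There are 200 camera calls.

### The job

Take the lift-off guard gate out of its parking rest and hang it, swung well open, on the sample bay's two hinge pins, so that both knuckles drop fully down over the pins together. The pins are eccentric and locked a few millimetres to one side of the middle of their bosses, so feel for them and lower the gate gently, never forcing it. Then swing the gate fully shut, its tongue under the keeper, let go of it, and leave the other things on the bench undisturbed.

Things in the scene. Friction and masses are not known exactly. Their poses are not given: they have to be found in the camera images.
- bay: Guarded sample bay, fixed: aluminium base plate 190 x 190 x 8 mm, grey walls 118 mm high at back and sides, front (-x, to the robot) open; a vice and chip box fixed inside. Origin: centre of the plate's underside; x to the back, y to the left, z up. Front left: hinge post with dark pin bracket; front right: latch post (both 152 mm high), its face at x = -65, y = -49 to -89 mm stops the shut gate.
- hinge_low (a point): Nominal hinge axis at the lower boss's top: bay (-70, 70, 50) mm. The pins are eccentric: both stand 4.5 mm off this axis, to the same side, in a direction locked differently each time (heights exact; they do not give). Boss 22 mm across, 10 thick, on an arm from bay +x; pin 9 mm across, 16 high, its last 2 mm tapering to a flat tip 6.2 mm across. A seated knuckle rests on the boss.
- hinge_high (a point): The same at the upper boss, exactly 80 mm above hinge_low: bay (-70, 70, 130) mm; pin like the lower one and straight above it. The lower knuckle must end up beneath the upper boss, so bring the raised gate in sideways from the front (bay -x), not from straight above.
- keeper (a point): Where the tongue point comes when the gate is shut: bay (-70, -70, 86) mm; the tongue's rear then touches the latch post. Above it a dark keeper lip sticks out 19 mm to the front from the post (bay y = -63 to -87, z = 96 to 106 mm), so the gate cannot be lowered on to the pins in the shut position, only when swung open.
- gate: Lift-off gate, loose, 0.2 to 0.35 kg, 10 mm thick metal frame, grey panel. Origin: on its hinge axis at the lower knuckle's underside; x along the gate to its free edge, y its thickness (middle plane y = 0), z up. Frame x = 24 to 126, z = -30 to 104 mm; centre of mass near x = 48, z = 43. Shut, its x points along bay -y; it opens to the robot (clockwise from above; x along bay -x at 90 degrees).
- knuckle_low (a point): Centre of the lower knuckle's underside (the gate's origin). Both knuckles are rings round the gate's hinge axis, 20 mm outside, bore 11 mm, 14 mm high, joined to the frame by leaves of that height.
- knuckle_high (a point): Centre of the upper knuckle's underside, at z = 80 mm in the gate. With 1 mm of play round the pins, the released gate sags about 1.5 degrees; it swings freely, with light friction.
- tongue (a point): Point in the dark tongue at the gate's free edge, at (140, 0, 36) mm in the gate; the tongue is 10 mm thick, 12 mm high and reaches x = 148 mm.
- grip_tab (a point): Centre of the dark grip tab on the gate's top rail, near the hinge, at (48, 0, 120) mm in the gate: 44 mm long, 10 mm thick, its top at z = 135 mm; above the centre of mass; made to be pinched across its thickness from above. The gate can tip in the fingers if its knuckles are pushed hard.
- rest: Parking rest, fixed: dark block 130 x 60 mm with a groove along its x, 13 mm wide, floor 10 mm and rims 28 mm above the bench. Origin: centre of its underside. The gate stands upright in the groove (up to 1.5 mm off its middle), its x along the rest's x, its bottom edge on the groove's floor; lift it straight up by 25 mm to clear it.
- tape_roll: Bystander: roll of tape lying flat, 62 x 62 x 20 mm; origin under its centre.
- solvent_bottle: Bystander: small dropper bottle, 36 mm across, 94 mm high; origin under its centre.
- vial_a: Bystander: glass vial, 23 mm across, 52 mm high; origin under its centre.
- vial_b: Bystander: glass vial like vial_a.
- vial_d: Bystander: glass vial like vial_a.
- chip_box_d: Bystander: small closed chip box, 44 x 44 x 14 mm; origin under its centre.

How it is judged:
On the way, in this order (a step that is already met when the one before it is completed fails the run):
1. the gate is lifted clear of its rest (height (world z) of gate above 0.055 m and contact force between gate and rest below 0.1 N), for 0.1 s.
2. both knuckles are fully down over the pins, with the gate still swung open (horizontal distance between knuckle_low and hinge_low below 0.007 m and horizontal distance between knuckle_high and hinge_high below 0.007 m and z of knuckle_low in the frame of bay between 0.046 and 0.054 m and angle between gate's own z axis and vertical below 0.07 rad and x of tongue in the frame of bay below -0.11 m), for 0.2 s.
At the end, for the whole second after the job is handed in: The gate hangs on both pins: each knuckle within 7 mm of its nominal hinge point in plan, the lower knuckle's underside within 4 mm of the boss top, the gate upright within 4 degrees; it is shut (tongue point within 6 mm of its shut depth, below the keeper lip), at rest and let go (horizontal distance between knuckle_low and hinge_low below 0.007 m and horizontal distance between knuckle_high and hinge_high below 0.007 m and z of knuckle_low in the frame of bay between 0.046 and 0.054 m and angle between gate's own z axis and vertical below 0.07 rad and x of tongue in the frame of bay above -0.076 m and y of tongue in the frame of bay below -0.058 m and z of tongue in the frame of bay below 0.094 m and linear speed of gate below 0.02 m/s and contact force between the fingers and gate below 0.1 N); the robot touches nothing.
It fails at once if the gate is pressed against the bay or its pins with more than 40 N (contact force between gate and bay above 40 N).
It fails at once if a bystander is pushed more than 30 mm (distance of any of tape_roll, solvent_bottle, vial_a, vial_b, vial_d, chip_box_d from where it was at the start of the episode above 0.03 m).
It also fails if it takes over 64 s, if anything falls off the work surface, if the arm or the gripper's body presses on something with over 40 N, if the wrist force passes 120 N, or if a joint passes its speed limit or range.

## Working session

There is one attempt and no reset: what is moved stays moved. The work goes in short steps, Python scripts to look and compute and a tool call to move; the robot and the scene stay as the last step left them, time stands still between calls to the robot, and variables do not carry over. Pictures are saved under pics/ and viewed, about 8 in all and at most 12, crops included, and the job is handed in when it is done.

Besides the shell and the picture viewer there is one more tool, called as a command line: name --pt "numbers of a row" for each row, then --argument value for the rest. move_arm: Moves the arm, as the interface text tells. Its arguments: {"type":"object","properties":{"steps":{"type":"array"},"fingers":{"type":"number"},"grip_force":{"type":"number"}},"required":["steps"]}

```bash
mkdir -p pics; ls; python3 - <<'E'
from cell import env
import cv2,numpy as np
s=env.observe(); print(s)
for n in("top","scene"):
    c=env.read_camera(n); cv2.imwrite(f"pics/{n}0.png",c["pixels"][:,:,::-1]); np.savez(f"pics/{n}0.npz",**c); print(n,c["K"].tolist(),c["R"].tolist(),c["t"].tolist())
E
```

```text
pics
{'clock': 0.0, 'q': array([-1.31663297,  0.33287112, -0.06467884,  1.46095788,  0.02158196,
        1.34992168, -0.08848985]), 'dq': array([-1.01546591e-03, -2.99647072e-05, -1.89431771e-03,  1.06133009e-03,
       -2.55131785e-04, -2.00746067e-03,  7.96254950e-04]), 'joint_efforts': array([ 6.28218731e-04, -6.25453663e+01,  4.94075823e-02, -3.91587639e+01,
        1.62959093e-02,  1.01088127e-02, -4.86727160e-06]), 'position': array([0.1706832 , 0.60083586, 0.23050845]), 'ee_rot': array([ 1.37936682e-01,  9.90440779e-01, -7.28195771e-04, -7.16629776e-05]), 'wrist_force': array([0.06307305, 0.57245481, 0.29789488]), 'ft_torque': array([-0.01968108,  0.02659002,  0.00042507]), 'gripper_width': 0.08505088376892973}
top [[585.5576042133355, 0.0, 322.05966975426105], [0.0, 585.5576042133355, 238.28648184047395], [0.0, 0.0, 1.0]] [[-0.02623830138254921, -0.9995416731445672, 0.015099509525732592], [-0.9958438910386199, 0.0248174547579835, -0.08763012393233635], [0.08721522929867064, -0.017336019920807036, -0.9960386368970259]] [0.18459922477759722, 0.5049861495528996, 1.2918488982141993]
scene [[475.52146613188347, 0.0, 326.956835346387], [0.0, 475.52146613188347, 237.49811314584434], [0.0, 0.0, 1.0]] [[0.7131774186236705, -0.7009222459238443, -0.009272256162987994], [-0.5012046247602601, -0.500630998302947, -0.7058062961302637], [0.49007335541141706, 0.5080124099933668, -0.708344194307066]] [-0.2483215582672997, 0.42221618259601407, 0.6495012659102815]
```

View pics/top0.png

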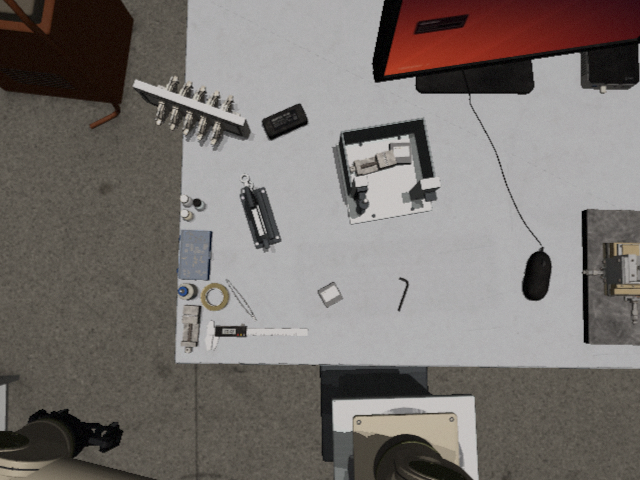

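View pics/scene0.png

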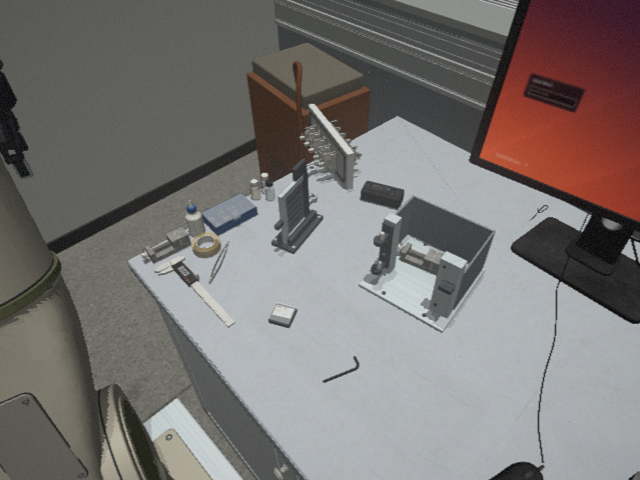

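The top view shows the gate in its rest at about (262,215), with the knuckles at its far end (247,180). The bay is at about (388,170). Next I'll zoom in on both.

```bash
cat > h.py <<'E'
import numpy as np,cv2
from scipy.spatial.transform import Rotation as Ro
def ray(c,uv,z):
    "world point on plane z seen at pixel uv"
    d=c["R"].T@np.linalg.solve(c["K"],[uv[0],uv[1],1.]); o=-c["R"].T@c["t"]
    return o+d*(z-o[2])/d[2]
def proj(c,X):
    p=c["K"]@(c["R"]@np.asarray(X,float)+c["t"]); return p[:2]/p[2]
E
python3 - <<'E'
import cv2,numpy as np
a=cv2.imread("pics/top0.png")
A=cv2.resize(a[160:265,225:295],None,fx=5.5,fy=5.5,interpolation=cv2.INTER_CUBIC)
B=cv2.resize(a[110:230,328:448],None,fx=3.3,fy=4.8125,interpolation=cv2.INTER_CUBIC)
B=cv2.resize(a[110:230,330:445],(int(115*3.5),int(120*3.5)),interpolation=cv2.INTER_CUBIC)
h=577;o=np.zeros((h,A.shape[1]+B.shape[1],3),np.uint8);o[:A.shape[0],:A.shape[1]]=A[:h];o[:B.shape[0],A.shape[1]:]=B
print(A.shape,B.shape);cv2.imwrite("pics/crop1.png",o)
E
```

```text
(578, 385, 3) (420, 402, 3)
```

View pics/crop1.png

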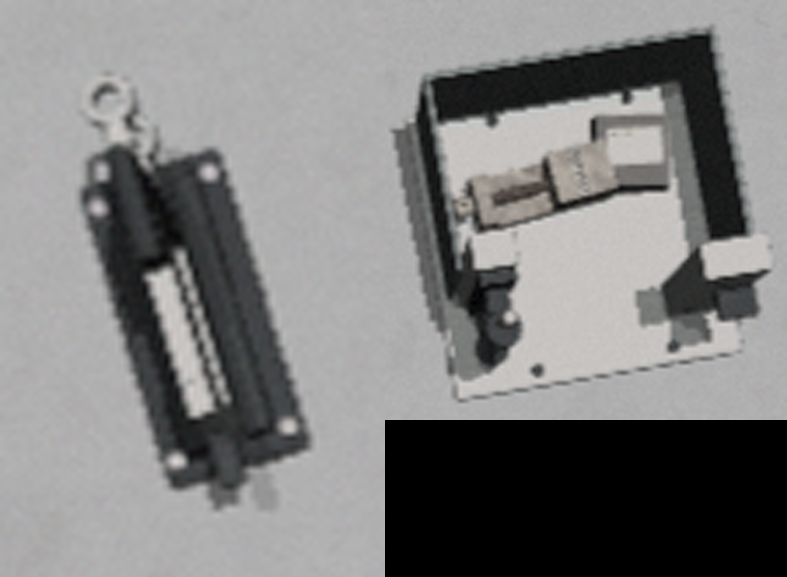

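```bash
python3 - <<'E'
from h import *
c=np.load("pics/top0.npz")
pa=lambda x,y:((x+.5)/5.5-.5+225,(y+.5)/5.5-.5+160)
pb=lambda x,y:((x-385+.5)/3.5-.5+330,(y+.5)/3.5-.5+110)
f=lambda p:np.round(p,4)
k=ray(c,pa(108,98),.134); t=ray(c,pa(226,485),.082); top=[ray(c,pa(*p),.028) for p in((85,190),(222,155),(310,443),(172,487))]
print("knuckle",f(k),"tongue end",f(t),"yaw",np.degrees(np.arctan2(*(t-k)[1::-1])),np.linalg.norm((t-k)[:2]))
d=(t-k)/np.linalg.norm((t-k)[:2]); print("tab",f(k+.048*d))
print("white strip (rail top z=.144) ends",[f(ray(c,pa(*p),.144)) for p in((162,262),(207,412))])
print("tab ends",[f(ray(c,pa(*p),.175)) for p in((120,150),(150,262))])
print("rest",[f(x) for x in top])
fl,fr=ray(c,pb(458,399),.008),ray(c,pb(741,352),.008)
bl,br=ray(c,pb(424,77),.118),ray(c,pb(713,30),.118)
print("plate",f(fl),f(fr),np.linalg.norm(fl-fr),f(bl),f(br),np.linalg.norm(bl-br))
yv=(fl-fr)[:2]/np.linalg.norm((fl-fr)[:2]); yv2=(bl-br)[:2];
yv2/=np.linalg.norm(yv2); print("bay yaw",[np.degrees(np.arctan2(-v[0],v[1])) for v in(yv,yv2)])
y=(yv+yv2)/np.linalg.norm(yv+yv2); x=np.array([y[1],-y[0]])
C=((fl+fr)/2+(bl+br)/2)[:2]/2
print("centre from 4 corners",f(C),"depth",((bl+br)/2-(fl+fr)/2)[:2]@x)
R=np.array([x,y]).T
hinge=C+R@[-.07,.07]; pin=ray(c,pb(510,318),.146); print("hinge nom",f(hinge),"pin",f(pin),"off bay",f(R.T@(pin[:2]-hinge)),"keeper",f(C+R@[-.07,-.07]))
# feature check: latch post top (z=.152) and boss disc
for n,p in(("latchpost top c",(735,258)),("hingepost top c",(494,250))): print(n,f(R.T@(ray(c,pb(*p),.152)[:2]-C)))
np.savez("bay.npz",C=C,R=R,hinge=hinge,pin=pin)
E
```

```text
knuckle [0.6296 0.3308 0.134 ] tongue end [0.4869 0.2933 0.082 ] yaw -165.2965581388032 0.14755210172787273
tab [0.5832 0.3186 0.1171]
white strip (rail top z=.144) ends [array([0.5657, 0.3106, 0.144 ]), array([0.5095, 0.2949, 0.144 ])]
tab ends [array([0.6024, 0.322 , 0.175 ]), array([0.5613, 0.3118, 0.175 ])]
rest [array([0.6127, 0.3528, 0.028 ]), array([0.6258, 0.2968, 0.028 ]), array([0.5071, 0.2634, 0.028 ]), array([0.4906, 0.3194, 0.028 ])]
plate [0.5424 0.106  0.008 ] [ 0.5687 -0.0794  0.008 ] 0.18721614956943566 [0.7258 0.1279 0.118 ] [ 0.751 -0.048  0.118] 0.17764429416527577
bay yaw [np.float64(8.06279503351812), np.float64(8.137870115193149)]
centre from 4 corners [0.647  0.0266] depth 0.18479575304158063
hinge nom [0.5678 0.0861] pin [0.5738 0.0834 0.146 ] off bay [ 0.0055 -0.0034] keeper [ 0.5875 -0.0525]
latchpost top c [-0.0521 -0.0683]
hingepost top c [-0.0244  0.0695]
```

move_arm --pt "-0.1 -0.03 -0.2 0 0 0" --pt "-0.2 -0.07 -0.2 0 0 0" --pt "-0.26 -0.09 0 0 0 0" --pt "-0.26 -0.09 0 0 0 0" --pt "-0.26 -0.09 0 0 0 0" --fingers -1

```text
clock: 0.6
position: [0.3125, 0.5024, 0.2912]
ee_rot: [0.138, 0.99, -0.0, -0.0]
wrist_force: [0.3, 0.7, 0.3]
gripper_width: 0.0855
```

move_arm --pt "-0.26 -0.09 0 0 0 0" --pt "-0.26 -0.09 0 0 0 0" --pt "-0.26 -0.09 0 0 0 0" --pt "-0.26 -0.09 0 0 0 0" --pt "-0.26 -0.09 0 0 0 0"

```text
clock: 1.1
position: [0.4817, 0.3841, 0.2911]
ee_rot: [0.138, 0.99, -0.0, -0.0]
wrist_force: [0.1, -0.1, 1.2]
gripper_width: 0.0853
```

move_arm --pt "0 0 0 0 0 0.047" --pt "0 0 0 0 0 0.047" --pt "0 0 0 0 0 0.047" --pt "0 0 0 0 0 0.047" --pt "0 0 0 0 0 0.047"

```text
clock: 1.6
position: [0.4804, 0.3852, 0.2908]
ee_rot: [0.489, 0.872, -0.0, -0.0]
wrist_force: [0.3, -0.5, 0.4]
gripper_width: 0.0853
```

move_arm --pt "0 0 0 0 0 0.047" --pt "0 0 0 0 0 0.047" --pt "0 0 0 0 0 0.047" --pt "0 0 0 0 0 0.047" --pt "0 0 0 0 0 0.047"

```text
clock: 2.1
position: [0.4804, 0.3852, 0.2908]
ee_rot: [0.771, 0.637, -0.0, 0.0]
wrist_force: [0.4, 0.3, 0.6]
gripper_width: 0.0853
```

move_arm --pt "0 0 0 0 0 0.047" --pt "0 0 0 0 0 0.047" --pt "0 0 0 0 0 0.047" --pt "0 0 0 0 0 0.047" --pt "0 0 0 0 0 0.047"

```text
clock: 2.6
position: [0.4804, 0.3852, 0.2909]
ee_rot: [0.949, 0.316, -0.0, 0.0]
wrist_force: [-0.3, 0.1, 0.3]
gripper_width: 0.0854
```

move_arm --pt "0 0 0 0 0 0.041" --pt "0 0 0 0 0 0.041" --pt "0 0 0 0 0 0.041" --pt "0.14 0.15 0 0 0 0" --pt "0.14 0.15 0 0 0 0"

```text
clock: 3.1
position: [0.5326, 0.3534, 0.291]
ee_rot: [0.991, 0.133, -0.0, -0.0]
wrist_force: [0.2, -0.5, 0.8]
gripper_width: 0.0856
```

move_arm --pt "0.14 0.15 0 0 0 0" --pt "0.128 0.155 0 0 0 0" --pt "0 0 0 0 0 0"

```text
clock: 3.4
position: [0.5865, 0.3147, 0.2905]
ee_rot: [0.992, 0.128, 0.0, 0.002]
wrist_force: [0.7, -0.7, 0.7]
gripper_width: 0.0852
```

```bash
cat >> h.py <<'E'
def plan(s,pos,xyaw):
    "units of shift (in current tool axes) and rz to bring TCP to pos with tool-x yaw (deg); tilt report"
    R=Ro.from_quat(s["ee_rot"]).as_matrix(); d=R.T@(np.asarray(pos)-s["position"])
    y=np.degrees(np.arctan2(R[1,0],R[0,0])); dy=(xyaw-y+180)%360-180
    print("pos",np.round(s["position"],4),"xyaw",round(y,2),"zaxis",np.round(R[:,2],4),"shift units",np.round(d/.15,3),"rz",round(-dy/180,4),"F",np.round(s["wrist_force"],1),"t",s["clock"])
E
python3 - <<'E'
from h import *
from cell import env
s=env.observe(); plan(s,[.583,.3183,.141],14.7); print(s["q"])
c=env.read_camera("wrist"); np.savez("pics/w1.npz",**c); cv2.imwrite("pics/w1.png",c["pixels"][:,:,::-1])
E
```

```text
pos [0.5865 0.3147 0.2905] xyaw 14.75 zaxis [ 6.e-04 -3.e-03 -1.e+00] shift units [-0.016 -0.032  0.996] rz 0.0003 F [ 0.7 -0.7  0.7] t 3.4
[-0.928077    0.43317407  0.53318325  1.26868266 -0.21265654  1.49637814
 -1.73337714]
```

View pics/w1.png

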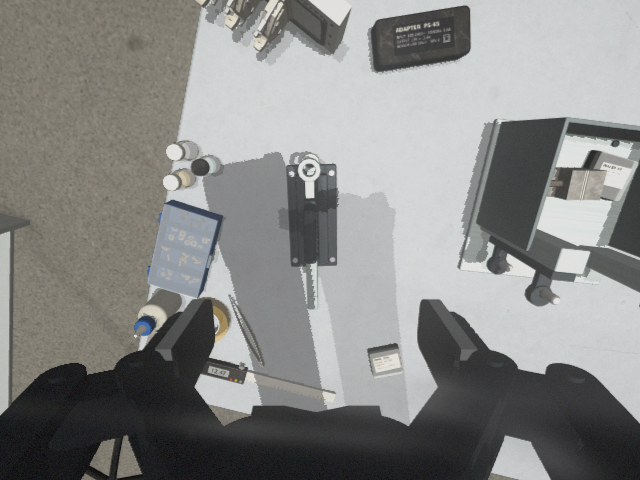

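The wrist view shows the knuckle ring at (309,171), the tab above the block, and the bay's bosses and pins at about (503,267) and (541,291). I'll take one enlarged crop of it.

```bash
python3 - <<'E'
from h import *
a=cv2.imread("pics/w1.png"); z=lambda r:cv2.resize(r,None,fx=6,fy=6,interpolation=cv2.INTER_CUBIC)
A=cv2.resize(a[145:315,280:345],None,fx=3.5,fy=3.5,interpolation=cv2.INTER_CUBIC);B=cv2.resize(a[235:315,478:568],None,fx=6,fy=6,interpolation=cv2.INTER_CUBIC)
o=np.zeros((600,A.shape[1]+B.shape[1],3),np.uint8);o[:A.shape[0],:A.shape[1]]=A[:600];o[:B.shape[0],A.shape[1]:]=B
cv2.imwrite("pics/crop2.png",o);print(A.shape,B.shape)
E
```

```text
(595, 228, 3) (480, 540, 3)
```

View pics/crop2.png

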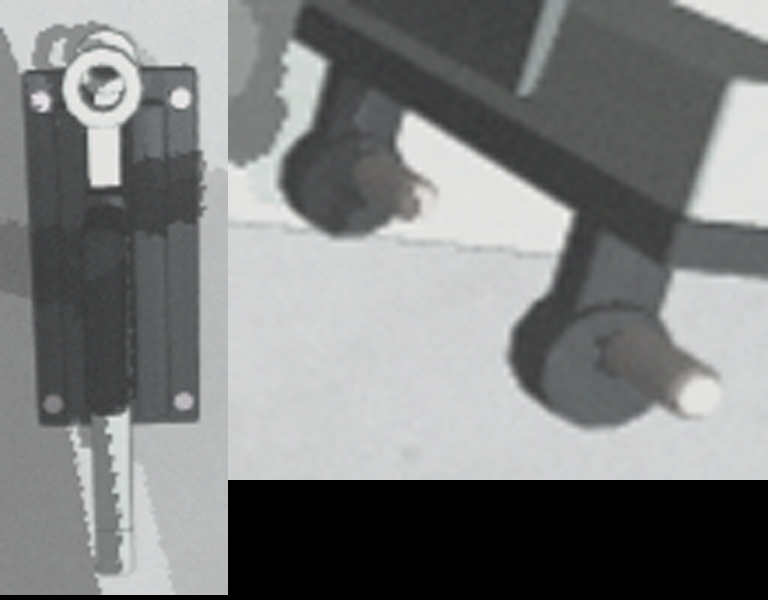

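```bash
python3 - <<'E'
from h import *
c=np.load("pics/w1.npz"); b=np.load("bay.npz")
pa=lambda x,y:((x+.5)/3.5-.5+280,(y+.5)/3.5-.5+145)
pb=lambda x,y:((x-228+.5)/6-.5+478,(y+.5)/6-.5+235)
k=ray(c,pa(102,91),.134); e=ray(c,pa(112,574),.144); tb=ray(c,pa(104,310),.175)
print("k",k,"rail end",e,np.linalg.norm((e-k)[:2]),"yaw",np.degrees(np.arctan2(*(e-k)[1::-1])))
print("tab x ends",[ray(c,pa(*p),.175) for p in((104,208),(106,412))])
tip=ray(c,pb(698,396),.146); boss=ray(c,pb(608,364),.130); base=ray(c,pb(630,350),.130)
print("tip",tip,"boss",boss,"base",base,"off bay tip-boss",b["R"].T@(tip-boss)[:2],"base-boss",b["R"].T@(base-boss)[:2])
ltip=ray(c,pb(425,203),.066); lb=ray(c,pb(341,184),.05); print("low tip",ltip,"low boss",lb,b["R"].T@(ltip-lb)[:2])
print("top-based hinge",b["hinge"],b["pin"])
E
```

```text
k [0.62725621 0.3320122  0.134     ] rail end [0.50742557 0.29830439 0.144     ] 0.12448132124274806 yaw -164.28895307234063
tab x ends [array([0.60750121, 0.32580276, 0.175     ]), array([0.5624611 , 0.31372996, 0.175     ])]
tip [0.57270434 0.08534157 0.146     ] boss [0.56951252 0.08786118 0.13      ] base [0.57265104 0.08553435 0.13      ] off bay tip-boss [ 0.00280494 -0.00294422] base-boss [ 0.00277934 -0.00274586]
low tip [0.57288932 0.08363952 0.066     ] low boss [0.56872943 0.09029611 0.05      ] [ 0.00318043 -0.00717633]
top-based hinge [0.56780897 0.08606161] [0.57376284 0.08342477 0.146     ]
```

move_arm --pt "-0.016 -0.032 0.15 0 0 -0.0036" --pt "0 0 0.3 0 0 0" --pt "0 0 0.3 0 0 0" --pt "0 0 0.13 0 0 0" --pt "0 0 0 0 0 0" --fingers -0.3

```text
clock: 3.95
position: [0.5773, 0.3235, 0.1557]
ee_rot: [0.99, 0.138, -0.003, 0.001]
wrist_force: [0.0, -0.2, 0.5]
gripper_width: 0.0556
```

```bash
python3 - <<'E'
from h import *
from cell import env
plan(env.observe(),[.583,.3187,.143],15.4)
E
```

```text
pos [0.5773 0.3235 0.1557] xyaw 15.84 zaxis [-0.0055 -0.0028 -1.    ] shift units [0.028 0.041 0.084] rz 0.0025 F [ 0.  -0.2  0.5] t 3.95
```

move_arm --pt "0.028 0.041 0.084 0 0 0.0025" --pt "0 0 0 0 0 0" --pt "0 0 0 0 0 0"

```text
clock: 4.25
position: [0.5864, 0.3183, 0.1477]
ee_rot: [0.991, 0.133, 0.001, -0.0]
wrist_force: [-0.1, 0.2, 0.3]
gripper_width: 0.0556
```

```bash
python3 - <<'E'
from h import *
from cell import env
plan(env.observe(),[.583,.3187,.143],15.4)
E
```

```text
pos [0.5864 0.3183 0.1477] xyaw 15.26 zaxis [ 1.2e-03  7.0e-04 -1.0e+00] shift units [-0.021 -0.009  0.031] rz -0.0008 F [-0.1  0.2  0.3] t 4.25
```

move_arm --pt "-0.02 -0.005 0.03 0 0 0" --pt "0 0 0 0 0 0" --pt "0 0 0 0 0 0" --pt "0 0 0 0 0 0" --pt "0 0 0 0 0 0" --fingers 1 --grip_force 70

```text
clock: 4.75
position: [0.5828, 0.3185, 0.1426]
ee_rot: [0.991, 0.133, 0.0, -0.0]
wrist_force: [-0.6, -0.4, 1.2]
gripper_width: 0.0089
```

move_arm --pt "0 0 0 0 0 0" --pt "0 0 0 0 0 0"

```text
clock: 4.95
position: [0.5828, 0.3184, 0.1426]
ee_rot: [0.991, 0.133, 0.0, -0.0]
wrist_force: [0.7, -0.4, 4.3]
gripper_width: 0.0088
```

```bash
python3 - <<'E'
from h import *
from cell import env
plan(env.observe(),[.583,.3187,.143],15.4)
E
```

```text
pos [0.5828 0.3184 0.1426] xyaw 15.3 zaxis [ 4.e-04  4.e-04 -1.e+00] shift units [ 0.002 -0.001 -0.003] rz -0.0006 F [ 0.7 -0.4  4.3] t 4.95
```

move_arm --pt "0 0 -0.05 0 0 0" --pt "0 0 -0.07 0 0 0" --pt "0 0 -0.07 0 0 0" --pt "0 0 -0.077 0 0 0" --pt "0 0 0 0 0 0"

```text
clock: 5.45
position: [0.5836, 0.3187, 0.1848]
ee_rot: [0.991, 0.133, 0.002, -0.001]
wrist_force: [0.4, 0.2, -2.5]
gripper_width: 0.0093
```

move_arm --pt "0 0 0 0 0 0" --pt "0 0 0 0 0 0"

```text
clock: 5.65
position: [0.5823, 0.3182, 0.1817]
ee_rot: [0.991, 0.133, -0.0, 0.0]
wrist_force: [-0.3, -0.2, -3.1]
gripper_width: 0.0091
```

```bash
python3 - <<'E'
from h import *
from cell import env
s=env.observe();plan(s,[.583,.3187,.183],15.4)
c=env.read_camera("wrist"); np.savez("pics/w2.npz",**c)
A=cv2.resize(c["pixels"][140:440,200:420,::-1],None,fx=2,fy=2,interpolation=cv2.INTER_CUBIC)
d=env.read_camera("scene"); np.savez("pics/s2.npz",**d); B=cv2.resize(d["pixels"][130:280,255:345,::-1],None,fx=3.8,fy=3.8,interpolation=cv2.INTER_CUBIC)
o=np.zeros((600,A.shape[1]+B.shape[1],3),np.uint8);o[:,:A.shape[1]]=A;o[:B.shape[0],A.shape[1]:]=B; print(A.shape,B.shape);cv2.imwrite("pics/crop3.png",o)
E
```

```text
pos [0.5823 0.3182 0.1817] xyaw 15.3 zaxis [-8.e-04 -3.e-04 -1.e+00] shift units [ 0.005 -0.002 -0.009] rz -0.0006 F [-0.3 -0.2 -3.1] t 5.65
(600, 440, 3) (570, 342, 3)
```

View pics/crop3.png

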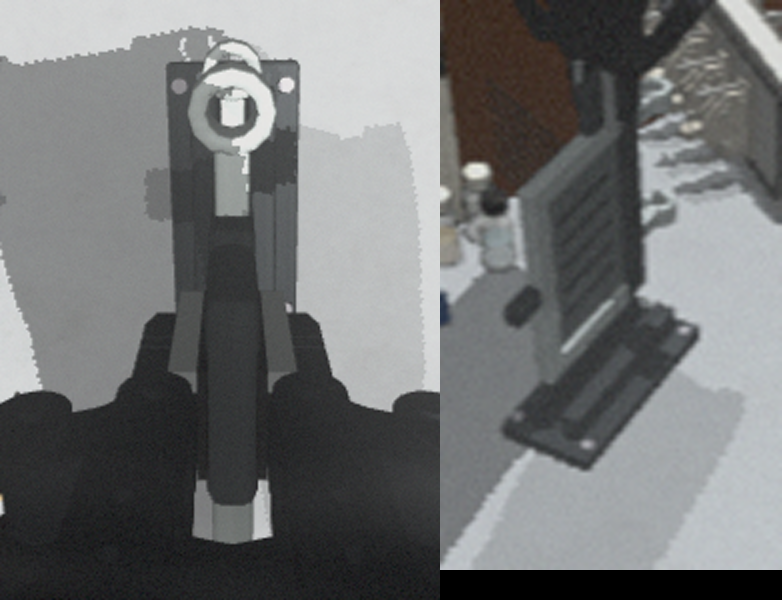

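move_arm --pt "-0.1 -0.03 0 0 0 0" --pt "-0.17 -0.045 0 0 0 0" --pt "-0.17 -0.045 0 0 0 0" --pt "-0.17 -0.045 0 0 0 0" --pt "-0.04 0.1 0 0 0 0"

```text
clock: 6.25
position: [0.4824, 0.3047, 0.1817]
ee_rot: [0.991, 0.136, -0.001, -0.001]
wrist_force: [-0.0, 0.2, -2.2]
gripper_width: 0.0091
```

move_arm --pt "-0.05 0.19 0 0 0 0" --pt "-0.06 0.22 0 0 0 0" --pt "-0.06 0.22 0 0 0 0" --pt "-0.06 0.22 0 0 0 0" --pt "-0.06 0.22 0 0 0 0"

```text
clock: 6.75
position: [0.4864, 0.1338, 0.1822]
ee_rot: [0.991, 0.133, 0.0, -0.0]
wrist_force: [-0.0, 0.2, -2.2]
gripper_width: 0.0092
```

move_arm --pt "-0.06 0.22 0 0 0 0" --pt "-0.05 0.19 0 0 0 0" --pt "0 0 0 0 0 0" --pt "0 0 0 0 0 0" --pt "0 0 0 0 0 0"

```text
clock: 7.25
position: [0.4867, 0.0728, 0.1822]
ee_rot: [0.991, 0.134, -0.0, -0.0]
wrist_force: [0.5, 0.4, -2.0]
gripper_width: 0.0092
```

```bash
python3 - <<'E'
from h import *
from cell import env
c=np.load("pics/w2.npz"); pa=lambda x,y:((x+.5)/2-.5+200,(y+.5)/2-.5+140)
k=ray(c,pa(231,110),.173); d=(k-[.5823,.3182,.173])[:2]; print("knuckle-TCP",d,np.linalg.norm(d),np.degrees(np.arctan2(d[1],d[0])))
s=env.observe();plan(s,[.487,.0665,.1817],15.4)
c=env.read_camera("wrist"); np.savez("pics/w3.npz",**c);cv2.imwrite("pics/w3.png",c["pixels"][:,:,::-1])
p=[proj(c,X) for X in ((.573,.0848,.146),np.r_[s["position"][:2]+.048*np.array([.9646,.2639]),.173])]; print(p)
u,v=np.min(p,0).astype(int)-60; v=max(v,0);u=max(u,0); print(u,v)
cv2.imwrite("pics/crop4.png",cv2.resize(c["pixels"][v:v+190,u:u+250,::-1],None,fx=3,fy=3,interpolation=cv2.INTER_CUBIC))
t=env.read_camera("top"); np.savez("pics/t3.npz",**t)
E
```

```text
knuckle-TCP [0.04605287 0.01385681] 0.04809238864201074 16.74597337685517
pos [0.4867 0.0728 0.1822] xyaw 15.35 zaxis [-1.e-04  3.e-04 -1.e+00] shift units [-0.009  0.041  0.003] rz -0.0003 F [ 0.5  0.4 -2. ] t 7.25
[array([341.2076384 , 105.68562875]), array([318.07731944, 194.62688444])]
258 45
```

View pics/crop4.png

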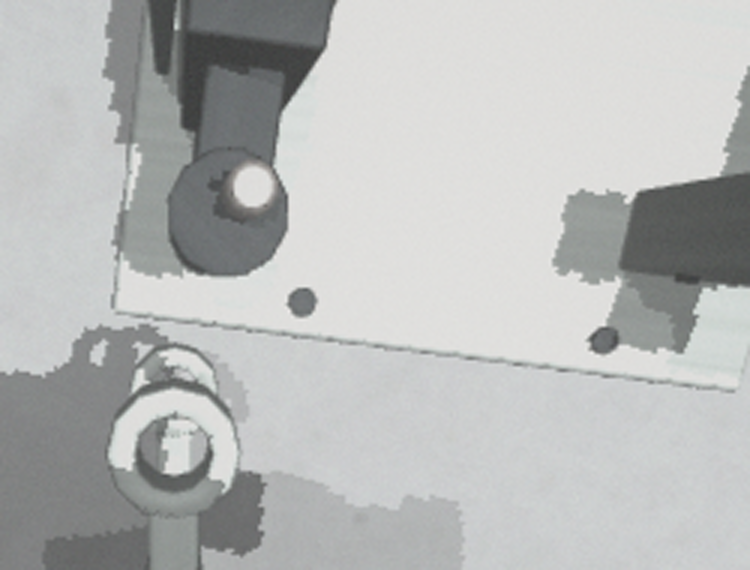

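```bash
python3 - <<'E'
from h import *
from cell import env
c=np.load("pics/w3.npz"); b=np.load("bay.npz"); pa=lambda x,y:((x+.5)/3-.5+258,(y+.5)/3-.5+45)
k=ray(c,pa(174.5,452),.1735)[:2]; pin=ray(c,pa(252,186),.146)[:2]; boss=ray(c,pa(228,207),.130)[:2]
bot=ray(c,pa(213-38,490-38),.1735)
print("k",k,"k-TCP",k-[.4867,.0728],"pin",pin,"boss",boss,"off",b["R"].T@(pin-boss))
s=env.observe(); R=Ro.from_quat(s["ee_rot"]).as_matrix(); d=R.T@np.r_[pin-k,0]
print("needed shift units",d/.15, "via nominal boss+4.5mm:", R.T@np.r_[boss+(pin-boss)/np.linalg.norm(pin-boss)*.0045-k,0]/.15)
E
```

```text
k [0.53253957 0.08630725] k-TCP [0.04583957 0.01350725] pin [0.57263576 0.08446185] boss [0.56961126 0.08676493] off [ 0.00266981 -0.00270628]
needed shift units [ 2.54464891e-01  8.27799782e-02 -4.59277674e-05] via nominal boss+4.5mm: [ 2.57288266e-01  8.64826338e-02 -4.64474763e-05]
```

move_arm --pt "0.06 0.02 0 0 0 0" --pt "0.08 0.026 0 0 0 0" --pt "0.07 0.024 0 0 0 0" --pt "0.0455 0.014 0 0 0 0" --pt "0 0 0 0 0 0"

```text
clock: 7.85
position: [0.5279, 0.0701, 0.182]
ee_rot: [0.991, 0.133, -0.0, 0.0]
wrist_force: [0.5, 0.3, -3.1]
gripper_width: 0.009
```

move_arm --pt "0 0 0 0 0 0" --pt "0 0 0 0 0 0" --pt "0 0 0 0 0 0"

```text
clock: 8.15
position: [0.5267, 0.0701, 0.1823]
ee_rot: [0.991, 0.133, 0.0, -0.0]
wrist_force: [0.6, 0.8, -2.4]
gripper_width: 0.0089
```

```bash
python3 - <<'E'
from h import *
from cell import env
s=env.observe();plan(s,[.527,.0708,.1682],15.35)
c=env.read_camera("wrist"); np.savez("pics/w4.npz",**c)
p=proj(c,np.r_[s["position"][:2]+[.0458,.0135],.173]); print(p)
u,v=(p-[60,60]).astype(int); v=max(v,0);print(u,v)
cv2.imwrite("pics/crop5.png",cv2.resize(c["pixels"][v:v+120,u:u+120,::-1],None,fx=4,fy=4,interpolation=cv2.INTER_CUBIC))
E
```

```text
pos [0.5267 0.0701 0.1823] xyaw 15.31 zaxis [-1.e-04  5.e-04 -1.e+00] shift units [ 0.003 -0.004  0.094] rz -0.0002 F [ 0.6  0.8 -2.4] t 8.15
[315.81635449 195.18531073]
255 135
```

View pics/crop5.png

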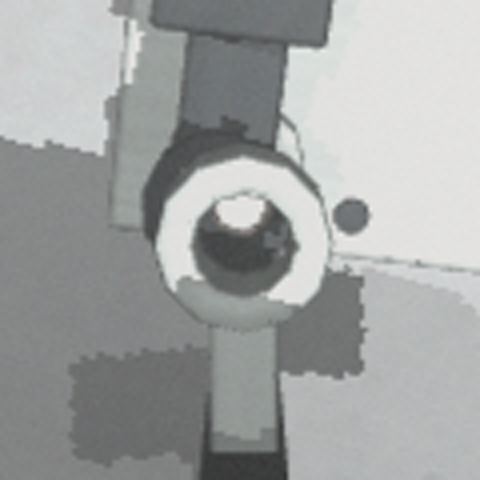

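```bash
python3 - <<'E'
from h import *
from cell import env
c=np.load("pics/w4.npz"); pa=lambda x,y:((x+.5)/4-.5+255,(y+.5)/4-.5+135)
s=env.observe(); R=Ro.from_quat(s["ee_rot"]).as_matrix()
k=ray(c,pa(244.5,240),.1735); k2=ray(c,pa(244.5,243),.1735); pin=ray(c,pa(243,203),.146)
r=ray(c,pa(217,203),.146)-ray(c,pa(268,203),.146);print("tip dia",np.linalg.norm(r))
for q in(k,k2): print(q,pin,(R.T@(pin-q))[:2]/.15)
E
```

```text
tip dia 0.006524735322697943
[0.57284093 0.0837419  0.1735    ] [0.57295384 0.08398677 0.146     ] [ 0.00112924 -0.00128238]
[0.57252346 0.08365496 0.1735    ] [0.57295384 0.08398677 0.146     ] [ 0.00332363 -0.00128253]
```

move_arm --pt "0.002 -0.001 0.03 0 0 0" --pt "0 0 0.03 0 0 0" --pt "0 0 0.02 0 0 0" --pt "0 0 0 0 0 0" --pt "0 0 0 0 0 0"

```text
clock: 8.7
position: [0.5272, 0.0702, 0.1702]
ee_rot: [0.991, 0.133, -0.0, 0.0]
wrist_force: [-0.1, -0.4, -2.0]
gripper_width: 0.0089
```

move_arm --pt "0 0 0.008 0 0 0" --pt "0 0 0.008 0 0 0" --pt "0 0 0.008 0 0 0" --pt "0 0 0 0 0 0" --pt "0 0 0 0 0 0"

```text
clock: 9.2
position: [0.5272, 0.0702, 0.1666]
ee_rot: [0.991, 0.133, -0.0, -0.0]
wrist_force: [-0.3, 0.1, -1.6]
gripper_width: 0.0089
```

move_arm --pt "0 0 0.01 0 0 0" --pt "0 0 0.01 0 0 0" --pt "0 0 0.01 0 0 0" --pt "0 0 0 0 0 0"

```text
clock: 9.6
position: [0.5271, 0.0702, 0.1619]
ee_rot: [0.991, 0.133, -0.0, 0.0]
wrist_force: [-0.1, 0.0, -2.6]
gripper_width: 0.0092
```

move_arm --pt "0 0 0.01 0 0 0" --pt "0 0 0.01 0 0 0" --pt "0 0 0.01 0 0 0" --pt "0 0 0 0 0 0" --pt "0 0 0 0 0 0"

```text
clock: 10.1
position: [0.5272, 0.0702, 0.1576]
ee_rot: [0.991, 0.133, -0.0, -0.0]
wrist_force: [-0.3, 0.1, -2.4]
gripper_width: 0.009
```

Going in without resistance. I'll continue to the seat in small steps.

move_arm --pt "0 0 0.008 0 0 0" --pt "0 0 0.008 0 0 0" --pt "0 0 0.008 0 0 0" --pt "0 0 0 0 0 0" --pt "0 0 0 0 0 0"

```text
clock: 10.6
position: [0.5272, 0.0702, 0.154]
ee_rot: [0.991, 0.133, -0.0, -0.0]
wrist_force: [0.8, 0.5, -3.4]
gripper_width: 0.0085
```

move_arm --pt "0 0 0.004 0 0 0" --pt "0 0 0.004 0 0 0" --pt "0 0 0 0 0 0" --pt "0 0 0 0 0 0"

```text
clock: 11.0
position: [0.5273, 0.0702, 0.1528]
ee_rot: [0.991, 0.133, 0.0, -0.0]
wrist_force: [-0.4, -0.5, -2.6]
gripper_width: 0.0091
```

move_arm --pt "0 0 0.004 0 0 0" --pt "0 0 0 0 0 0" --pt "0 0 0.004 0 0 0" --pt "0 0 0 0 0 0" --pt "0 0 0 0 0 0"

```text
clock: 11.5
position: [0.5274, 0.0702, 0.1524]
ee_rot: [0.991, 0.133, 0.0, -0.0]
wrist_force: [-5.2, -0.2, 8.9]
gripper_width: 0.0087
```

move_arm --pt "0 0 0 0 0 0" --pt "0 0 0 0 0 0" --pt "0 0 0 0 0 0" --pt "0 0 -0.02 0 0 0" --pt "0 0 0 0 0 0" --fingers 0.58

```text
clock: 12.0
position: [0.5275, 0.0702, 0.155]
ee_rot: [0.991, 0.133, 0.0, -0.0]
wrist_force: [0.2, 0.1, -0.3]
gripper_width: 0.018
```

```bash
python3 - <<'E'
from h import *
from cell import env
s=env.observe();plan(s,[.5274,.0702,.1554],15.31)
c=env.read_camera("wrist"); np.savez("pics/w5.npz",**c)
cv2.imwrite("pics/crop6.png",cv2.resize(c["pixels"][120:420,180:480,::-1],None,fx=2,fy=2,interpolation=cv2.INTER_CUBIC))
E
```

```text
pos [0.5275 0.0702 0.155 ] xyaw 15.3 zaxis [ 5.e-04  2.e-04 -1.e+00] shift units [-0.001  0.    -0.003] rz -0.0001 F [ 0.2  0.1 -0.3] t 12.0
```

View pics/crop6.png

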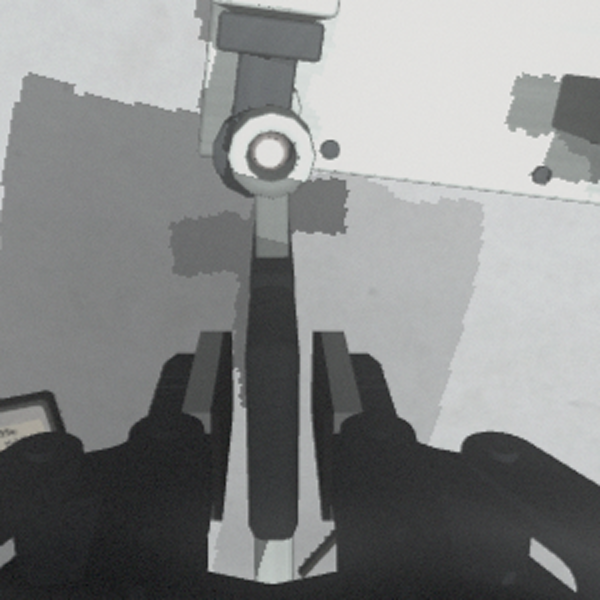

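The pin shows inside the upper ring at (270,150), and the gate hangs free between the fingers. Next I'll swing it around the hinge axis, loosely caged between the fingers.

move_arm --pt "0.0008 0.022 0 0 0 -0.0222" --pt "0.0008 0.022 0 0 0 -0.0222" --pt "0.0008 0.022 0 0 0 -0.0222" --pt "0.0008 0.022 0 0 0 -0.0222" --pt "0.0008 0.022 0 0 0 -0.0222"

```text
clock: 12.55
position: [0.5344, 0.0553, 0.1547]
ee_rot: [0.953, 0.304, 0.0, -0.0]
wrist_force: [0.4, -0.0, 0.3]
gripper_width: 0.0177
```

move_arm --pt "0.0008 0.022 0 0 0 -0.0222" --pt "0.0008 0.022 0 0 0 -0.0222" --pt "0.0008 0.022 0 0 0 -0.0222" --pt "0.0008 0.022 0 0 0 -0.0222" --pt "0.0008 0.022 0 0 0 -0.0222"

```text
clock: 13.05
position: [0.5461, 0.0438, 0.1546]
ee_rot: [0.885, 0.465, 0.0, -0.0]
wrist_force: [-0.2, -0.8, 0.3]
gripper_width: 0.0179
```

```bash
cat >> h.py <<'E'
def arc(s,yaw,P=(.5728,.084),r=.0475,z=.155):
    a=np.radians(yaw); plan(s,[P[0]-r*np.cos(a),P[1]-r*np.sin(a),z],yaw)
E
python3 - <<'E'
from h import *
from cell import env
arc(env.observe(),55.3)
E
```

```text
pos [0.5461 0.0438 0.1546] xyaw 55.43 zaxis [ 0.e+00  2.e-04 -1.e+00] shift units [ 0.005 -0.006 -0.002] rz 0.0007 F [-0.2 -0.8  0.3] t 13.05
```

move_arm --pt "0.005 0.018 0 0 0 -0.0222" --pt "0.0008 0.022 0 0 0 -0.0222" --pt "0.0008 0.022 0 0 0 -0.0222" --pt "0.0008 0.022 0 0 0 -0.0222" --pt "0.0008 0.022 0 0 0 -0.0222"

```text
clock: 13.55
position: [0.5609, 0.0377, 0.1545]
ee_rot: [0.791, 0.612, -0.0, -0.0]
wrist_force: [0.1, -0.8, 0.3]
gripper_width: 0.0181
```

move_arm --pt "0.0008 0.022 0 0 0 -0.0222" --pt "0.0008 0.022 0 0 0 -0.0222" --pt "0.0005 0.016 0 0 0 -0.0167" --pt "0 0 0 0 0 0" --pt "0 0 0 0 0 0"

```text
clock: 14.05
position: [0.5696, 0.0364, 0.1546]
ee_rot: [0.731, 0.683, -0.0, -0.0]
wrist_force: [0.1, 0.4, 0.3]
gripper_width: 0.0181
```

```bash
python3 - <<'E'
from h import *
from cell import env
s=env.observe(); arc(s,98.1); print(s["q"])
E
```

```text
pos [0.5696 0.0364 0.1546] xyaw 86.14 zaxis [-1.e-04  0.e+00 -1.e+00] shift units [ 0.008  0.066 -0.003] rz -0.0664 F [0.1 0.4 0.3] t 14.05
[-0.58672773  0.28730586  0.5256327   1.7322098  -0.15550907  1.16370443
 -0.08439987]
```

move_arm --pt "0.001 0.011 0 0 0 -0.011" --pt "0.001 0.011 0 0 0 -0.011" --pt "0.001 0.011 0 0 0 -0.011" --pt "0.001 0.011 0 0 0 -0.011" --pt "0.001 0.011 0 0 0 -0.011"

```text
clock: 14.55
position: [0.5778, 0.0372, 0.1546]
ee_rot: [0.668, 0.744, -0.0, -0.0]
wrist_force: [0.2, -0.0, -0.3]
gripper_width: 0.0181
```

move_arm --pt "0.001 0.011 0 0 0 -0.011" --pt "0 0.006 0 0 0 0" --pt "0 0.006 0 0 0 0" --pt "0 0.006 0 0 0 0" --pt "0 0 0 0 0 0"

```text
clock: 15.05
position: [0.5822, 0.0379, 0.1546]
ee_rot: [0.656, 0.755, 0.0, -0.0]
wrist_force: [0.2, -0.4, -0.3]
gripper_width: 0.0175
```

```bash
python3 - <<'E'
from h import *
from cell import env
s=env.observe(); arc(s,98.1); 
c=env.read_camera("wrist"); d=env.read_camera("scene")
A=c["pixels"][:,:,::-1]; B=cv2.resize(d["pixels"][170:340,340:510,::-1],None,fx=2.82,fy=2.82,interpolation=cv2.INTER_CUBIC)[:480]
A=cv2.resize(A,None,fx=.65,fy=.65); o=np.zeros((480,A.shape[1]+B.shape[1],3),np.uint8); o[:A.shape[0],:A.shape[1]]=A;o[:B.shape[0],A.shape[1]:]=B
cv2.imwrite("pics/crop7.png",cv2.resize(o,(800,int(480*800/o.shape[1]))))
E
```

```text
pos [0.5822 0.0379 0.1546] xyaw 98.07 zaxis [-0.  0. -1.] shift units [-0.003 -0.019 -0.003] rz -0.0001 F [ 0.2 -0.4 -0.3] t 15.05
```

View pics/crop7.png

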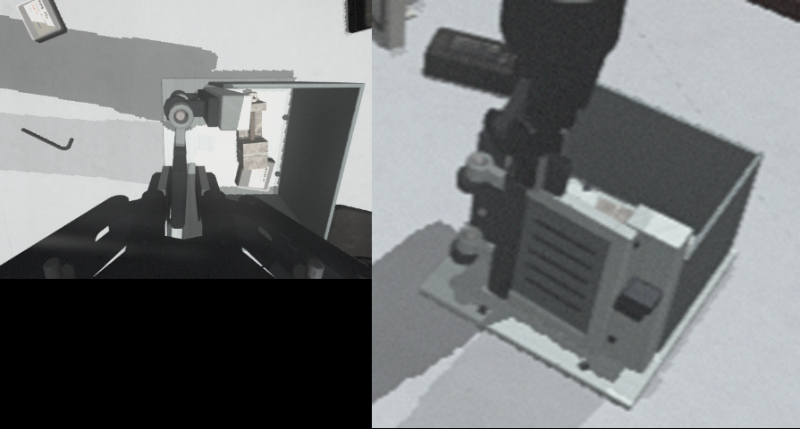

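The scene view shows the gate nearly shut, with its tongue at the latch post under the keeper. I'll press on until I feel contact.

move_arm --pt "0 0.006 0 0 0 0" --pt "0 0.006 0 0 0 0" --pt "0 0 0 0 0 0" --pt "0 0 0 0 0 0"

```text
clock: 15.55
position: [0.5832, 0.038, 0.1545]
ee_rot: [0.655, 0.755, -0.001, -0.001]
wrist_force: [-5.2, -0.4, 4.0]
gripper_width: 0.0181
```

move_arm --pt "0 0.006 0 0 0 0" --pt "0 0.006 0 0 0 0" --pt "0 0 0 0 0 0" --pt "0 0 0 0 0 0"

```text
clock: 15.95
position: [0.5836, 0.0381, 0.1544]
ee_rot: [0.655, 0.755, -0.002, -0.002]
wrist_force: [-12.7, -0.7, 8.6]
gripper_width: 0.0177
```

move_arm --pt "0 -0.02 0 0 0 0" --pt "0 -0.022 0 0 0 0" --pt "0 0 0 0 0 0" --pt "0 0 0 0 0 0" --pt "0 0 0 0 0 0" --fingers 0.4

```text
clock: 16.45
position: [0.5797, 0.0376, 0.1547]
ee_rot: [0.655, 0.755, 0.0, 0.0]
wrist_force: [0.3, 0.1, 0.8]
gripper_width: 0.0258
```

move_arm --pt "0 0 -0.08 0 0 0" --pt "0 0 -0.15 0 0 0" --pt "0 0 -0.2 0 0 0" --pt "0 0 -0.2 0 0 0" --pt "0 0 -0.2 0 0 0"

```text
clock: 16.95
position: [0.5796, 0.0374, 0.2814]
ee_rot: [0.655, 0.755, 0.0, 0.0]
wrist_force: [1.1, -0.6, -0.2]
gripper_width: 0.0253
```

move_arm --pt "-0.2 0 0 0 0 0" --pt "-0.3 0 0 0 0 0" --pt "-0.3 0 0 0 0 0" --pt "0 0 0 0 0 0" --pt "0 0 0 0 0 0"

```text
clock: 17.45
position: [0.5965, -0.0828, 0.2799]
ee_rot: [0.656, 0.754, 0.0, 0.0]
wrist_force: [0.2, 0.9, 0.9]
gripper_width: 0.0255
```

```bash
python3 - <<'E'
from h import *
from cell import env
s=env.observe(); arc(s,98.1); b=np.load("bay.npz")
c=env.read_camera("top"); d=env.read_camera("scene"); np.savez("pics/t8.npz",**c); np.savez("pics/s8.npz",**d)
A=cv2.resize(c["pixels"][110:230,330:445,::-1],None,fx=3.4,fy=3.4,interpolation=cv2.INTER_CUBIC); B=cv2.resize(d["pixels"][180:330,350:500,::-1],None,fx=2.7,fy=2.7,interpolation=cv2.INTER_CUBIC)
o=np.zeros((410,A.shape[1]+B.shape[1],3),np.uint8); o[:A.shape[0],:A.shape[1]]=A;o[:B.shape[0],A.shape[1]:]=B
print(A.shape,B.shape,o.shape);cv2.imwrite("pics/crop8.png",o)
E
```

```text
pos [ 0.5965 -0.0828  0.2799] xyaw 97.96 zaxis [ 7.e-04 -2.e-04 -1.e+00] shift units [ 0.807 -0.002  0.833] rz -0.0008 F [0.2 0.9 0.9] t 17.45
(408, 391, 3) (405, 405, 3) (410, 796, 3)
```

View pics/crop8.png

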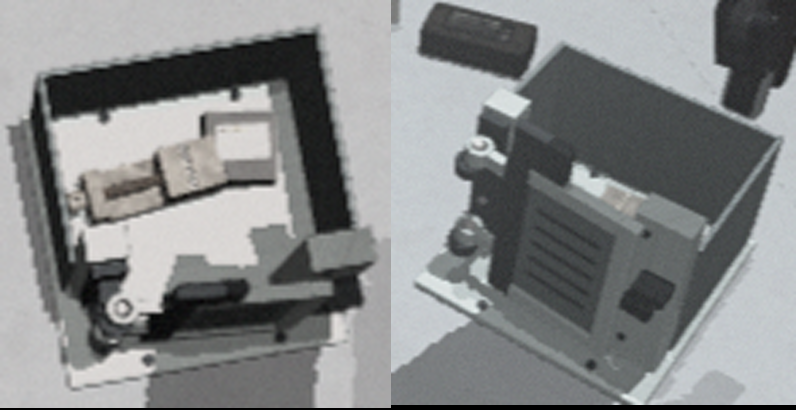

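The gate hangs on both bosses and looks shut in both views. I'll check its angle numerically.

```bash
python3 - <<'E'
from h import *
c=np.load("pics/t8.npz"); b=np.load("bay.npz")
pa=lambda x,y:((x+.5)/3.4-.5+330,(y+.5)/3.4-.5+110)
W=lambda p,z:b["R"].T@(ray(c,p,z)[:2]-b["C"])*1000
print("knuckle bay mm",W(pa(123,308),.144),"rail end mid",W(pa(328,290),.154),"tab ends",W(pa(178,296),.185),W(pa(246,288),.185))
# expected images of the rail centreline for shut / 3 deg open
h=np.array([-.0668,.0668])
for a in (0,1.3,3,6):
    e=h+.126*np.array([-np.sin(np.radians(a)),-np.cos(np.radians(a))]); w=b["C"]+b["R"]@e
    q=proj(c,[*w,.154]); print(a,"rail end px in crop",(q-[330,110]+.5)*3.4-.5, "tongue bay x",(h[0]-.14*np.sin(np.radians(a)))*1000)
d=np.load("pics/s8.npz")
cv2.imwrite("pics/crop9.png",np.hstack([cv2.resize(c["pixels"][170:220,345:440,::-1],(798,420),interpolation=cv2.INTER_CUBIC)]))
E
```

```text
knuckle bay mm [-63.82320703  65.28579695] rail end mid [-74.67836969 -56.44184037] tab ends [-67.76163821  37.22400809] [-69.6490766   -2.67345206]
0 rail end px in crop [330.12879782 276.38861846] tongue bay x -66.8
1.3 rail end px in crop [330.94492056 281.06211515] tongue bay x -69.9762267001894
3 rail end px in crop [331.85140689 287.19909328] tongue bay x -74.12703387401214
6 rail end px in crop [333.00408146 298.0841709 ] tongue bay x -81.43398485747149
```

View pics/crop9.png

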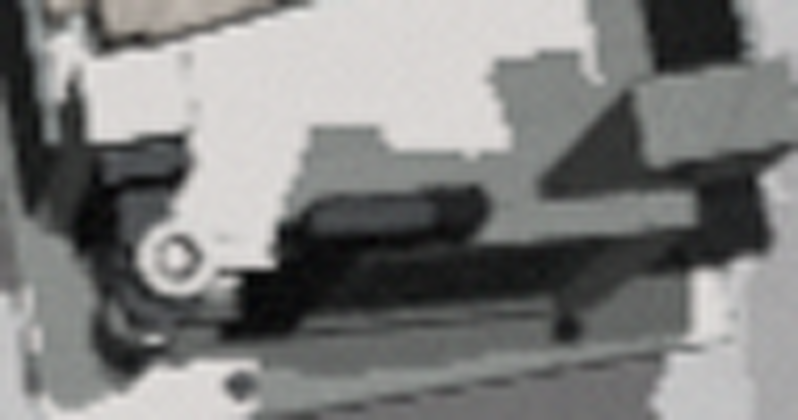

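The rail end reads about 3° open. Relative to the knuckle it could be more, so the gate may have rebounded slightly on release. I'll press it gently shut again, with closed fingers on the front of its outer edge, and withdraw slowly.

move_arm --pt "0.13 -0.13 0 0 0 0" --pt "0.13 -0.13 0 0 0 0" --pt "0.13 -0.14 0 0 0 0" --pt "0 0 0 0 0 0" --pt "0 0 0 0 0 0" --fingers 1 --grip_force 20

```text
clock: 18.05
position: [0.5288, -0.0303, 0.2798]
ee_rot: [0.654, 0.756, 0.001, 0.0]
wrist_force: [0.9, -0.0, -0.2]
gripper_width: 0.0002
```

move_arm --pt "0 0 0.25 0 0 0" --pt "0 0 0.3 0 0 0" --pt "0 0 0.3 0 0 0" --pt "0 0 0.18 0 0 0" --pt "0 0 0 0 0 0"

```text
clock: 18.55
position: [0.5269, -0.0321, 0.1212]
ee_rot: [0.655, 0.755, -0.003, -0.002]
wrist_force: [0.8, 0.6, -0.4]
gripper_width: 0.0
```

move_arm --pt "0 0.04 0 0 0 0" --pt "0 0.04 0 0 0 0" --pt "0 0.03 0 0 0 0" --pt "0 0 0 0 0 0" --pt "0 0 0 0 0 0"

```text
clock: 19.05
position: [0.5455, -0.0295, 0.1252]
ee_rot: [0.655, 0.755, 0.0, 0.0]
wrist_force: [-0.3, -0.5, -0.0]
gripper_width: -0.0
```

```bash
python3 - <<'E'
from h import *
from cell import env
s=env.observe(); b=np.load("bay.npz"); plan(s,s["position"],98.1); print("bay",b["R"].T@(s["position"][:2]-b["C"]))
E
```

```text
pos [ 0.5455 -0.0295  0.1252] xyaw 98.12 zaxis [ 8.e-04  2.e-04 -1.e+00] shift units [0. 0. 0.] rz 0.0001 F [-0.3 -0.5 -0. ] t 19.05
bay [-0.10834515 -0.04128301]
```

move_arm --pt "0 0.013 0 0 0 0" --pt "0 0.013 0 0 0 0" --pt "0 0.013 0 0 0 0" --pt "0 0.013 0 0 0 0" --pt "0 0 0 0 0 0"

```text
clock: 19.55
position: [0.5531, -0.0283, 0.1246]
ee_rot: [0.655, 0.755, 0.0, 0.0]
wrist_force: [-0.2, 0.1, -0.2]
gripper_width: 0.0003
```

move_arm --pt "0 0.01 0 0 0 0" --pt "0 0.01 0 0 0 0" --pt "0 0.01 0 0 0 0" --pt "0 0 0 0 0 0" --pt "0 0 0 0 0 0"

```text
clock: 20.05
position: [0.5573, -0.0278, 0.1246]
ee_rot: [0.655, 0.755, -0.0, -0.0]
wrist_force: [-1.2, 0.1, -0.6]
gripper_width: -0.0002
```

move_arm --pt "0 0.01 0 0 0 0" --pt "0 0.01 0 0 0 0" --pt "0 0 0 0 0 0"

```text
clock: 20.35
position: [0.5605, -0.0273, 0.1247]
ee_rot: [0.655, 0.755, 0.0, 0.0]
wrist_force: [0.6, -0.4, -0.3]
gripper_width: 0.0002
```

move_arm --pt "0 0.008 0 0 0 0" --pt "0 0.008 0 0 0 0" --pt "0 0 0 0 0 0"

```text
clock: 20.65
position: [0.5628, -0.027, 0.1246]
ee_rot: [0.655, 0.755, 0.0, -0.0]
wrist_force: [0.2, 0.3, -0.8]
gripper_width: 0.0001
```

move_arm --pt "0 0.008 0 0 0 0" --pt "0 0.008 0 0 0 0" --pt "0 0 0 0 0 0"

```text
clock: 20.95
position: [0.5652, -0.0267, 0.1246]
ee_rot: [0.655, 0.755, 0.0, 0.0]
wrist_force: [-0.1, 0.3, 0.4]
gripper_width: -0.0002
```

move_arm --pt "0 0.008 0 0 0 0" --pt "0 0.008 0 0 0 0" --pt "0 0 0 0 0 0"

```text
clock: 21.25
position: [0.5671, -0.0265, 0.1245]
ee_rot: [0.655, 0.755, -0.0, -0.0]
wrist_force: [-3.2, 0.3, 0.9]
gripper_width: -0.0003
```

move_arm --pt "0 0.004 0 0 0 0" --pt "0 0.004 0 0 0 0" --pt "0 0 0 0 0 0" --pt "0 0 0 0 0 0"

```text
clock: 21.65
position: [0.5673, -0.0265, 0.1244]
ee_rot: [0.655, 0.755, -0.001, -0.001]
wrist_force: [-8.5, -1.6, 4.5]
gripper_width: -0.0002
```

move_arm --pt "0 -0.003 0 0 0 0" --pt "0 -0.003 0 0 0 0" --pt "0 -0.003 0 0 0 0" --pt "0 -0.003 0 0 0 0" --pt "0 -0.003 0 0 0 0"

```text
clock: 22.15
position: [0.5668, -0.0264, 0.1248]
ee_rot: [0.655, 0.755, 0.0, 0.0]
wrist_force: [0.6, -0.1, 0.6]
gripper_width: -0.0001
```

move_arm --pt "0 -0.01 0 0 0 0" --pt "0 -0.02 0 0 0 0" --pt "0 -0.1 0 0 0 0" --pt "0 -0.15 0 0 0 0" --pt "0 0 0 0 0 0"

```text
clock: 22.65
position: [0.5228, -0.0331, 0.1245]
ee_rot: [0.656, 0.755, -0.0, -0.001]
wrist_force: [0.6, 0.8, 0.4]
gripper_width: 0.0001
```

```bash
python3 - <<'E'
from h import *
from cell import env
s=env.observe(); b=np.load("bay.npz"); plan(s,s["position"],98.1)
c=env.read_camera("wrist"); np.savez("pics/w9.npz",**c)
t=env.read_camera("top"); np.savez("pics/t9.npz",**t)
A=cv2.resize(c["pixels"][:,:,::-1],(533,400)); B=cv2.resize(t["pixels"][170:220,380:440,::-1],(265,221),interpolation=cv2.INTER_CUBIC)
T8=np.load("pics/t8.npz"); D=cv2.resize(T8["pixels"][170:220,380:440,::-1],(265,221),interpolation=cv2.INTER_CUBIC)
o=np.zeros((460,798,3),np.uint8); o[:400,:533]=A; o[:221,533:]=D; o[230:451,533:]=B
cv2.imwrite("pics/crop10.png",o)
E
```

```text
pos [ 0.5228 -0.0331  0.1245] xyaw 98.05 zaxis [-1.e-03  7.e-04 -1.e+00] shift units [0. 0. 0.] rz -0.0003 F [0.6 0.8 0.4] t 22.65
```

The push ended on a firm stop (8.5 N with hardly any travel), and the fingers withdrew slowly. I've used all my pictures, so I'll clear the arm and check the angle numerically.

move_arm --pt "0 0 -0.2 0 0 0" --pt "0 0 -0.3 0 0 0" --pt "0 0 -0.3 0 0 0" --pt "0 0 -0.2 0 0 0" --pt "-0.2 0 0 0 0 0"

```text
clock: 23.25
position: [0.5319, -0.0584, 0.2792]
ee_rot: [0.653, 0.758, 0.003, 0.002]
wrist_force: [0.7, -0.8, -0.8]
gripper_width: 0.0
```

move_arm --pt "-0.25 0.1 0 0 0 0" --pt "-0.25 0.1 0 0 0 0" --pt "-0.1 0.1 0 0 0 0" --pt "0 0 0 0 0 0" --pt "0 0 0 0 0 0"

```text
clock: 23.75
position: [0.5867, -0.1448, 0.2742]
ee_rot: [0.655, 0.755, -0.0, -0.0]
wrist_force: [0.1, -0.7, -0.7]
gripper_width: -0.0
```

```bash
python3 - <<'E'
from h import *
from cell import env
s=env.observe(); plan(s,s["position"],98.1)
t=env.read_camera("top"); d=env.read_camera("scene"); np.savez("pics/t10.npz",**t); np.savez("pics/s10.npz",**d)
g=lambda c,sl: cv2.cvtColor(c["pixels"],cv2.COLOR_RGB2GRAY)[sl].astype(np.float32)
for n,c,o,sl in(("top free end",t,np.load("pics/t8.npz"),np.s_[186:202,402:428]),("top bay ref",t,np.load("pics/t8.npz"),np.s_[135:170,350:420]),("scene gate",d,np.load("pics/s8.npz"),np.s_[250:305,395:440]),("scene tongue",d,np.load("pics/s8.npz"),np.s_[275:302,432:455])):
    a,b=g(o,sl),g(c,sl); print(n,cv2.phaseCorrelate(a,b),np.abs(a-b).mean())
# profile across the rail near free end in the top view, before/after
for c in (np.load("pics/t8.npz"),t): print(g(c,np.s_[184:204,420]).astype(int))
E
```

```text
pos [ 0.5867 -0.1448  0.2742] xyaw 98.11 zaxis [-7.e-04 -5.e-04 -1.e+00] shift units [0. 0. 0.] rz 0.0001 F [ 0.1 -0.7 -0.7] t 23.75
top free end ((-0.060952928772397996, -0.8453838986097235), 0.7674357835893277) 51.997597
top bay ref ((-0.03899597930447385, 0.02877062050716006), 0.9949854398951118) 2.2869387
scene gate ((0.7942834040203515, -0.2036274213199718), 0.7193035334127921) 12.060202
scene tongue ((0.8940321334858048, -0.7834959748618218), 0.5338877292326939) 5.7181964
[ 64  56  50  49  55  54  54  53  77 128 131 137 135 110  54  52  53  56
  59  89]
[ 81  58  48  48  55  50  99 198 201 205 198  85  52  51  54  54  69 100
 101  99]
```

After the second push, the free end has moved about 1.9 px (4 mm) further in. It now reads about 1.7° open, where the shut stop should read 1.3°. A second after release it is still there, so I'm handing in.

```bash
python3 - <<'E'
from cell import env
import numpy as np,cv2
t=env.read_camera("top")["pixels"]; print(cv2.cvtColor(t,cv2.COLOR_RGB2GRAY)[184:204,420])
a=np.load("pics/top0.npz")["pixels"]; print("bystander areas diff",np.abs(t[190:345,178:235].astype(int)-a[190:345,178:235]).mean(), np.abs(t[278:312,312:346].astype(int)-a[278:312,312:346]).mean())
print(env.sign_off())
E
```

```text
[ 84  58  50  51  51  50  95 199 201 207 194  85  52  54  54  53  72  99
 101  99]
bystander areas diff 14.538841727975854 15.61562860438293
the job is handed in; nothing more can be done
None
```

I hung the gate on both hinge pins while it was swung open, swung it shut, let go, and handed the job in at about 24 s. No verdict was reported.

- **Hanging:** The pins stood about 4 mm off the boss centres, and both knuckles slid down over them without resistance. They seated at the expected height with about 9 N of wrist force.
- **Shutting:** After the first release the gate read about 3° open. I pushed it again with closed fingers until it met a firm stop at about 8.5 N, then backed off slowly.
- **Last checks:**
  - **Angle:** The gate's free edge read about 1.7° open; fully shut should read about 1.3°. That puts the tongue roughly 1 mm from its shut depth, though my bay measurement is only good to 2–3 mm.
  - **At rest:** It had not moved in a further top image just before hand-in. The gripper was well clear, with only noise-level wrist force.
- **Checks that disagreed:**
  - **Gate angle:** Before the second push, one top-view reading measured against the knuckle gave about 5° open, not 3°. I did not repeat that one afterwards.
  - **Other bench items:** The before-and-after comparison of the bystander areas showed a brightness difference of about 15 grey levels. I put that down to the moved arm's shadow but did not confirm it. I felt no contact there and kept the arm away from them.
- **Not viewed:** I had used all 12 pictures, so I checked the final shut position by numbers only.

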